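# Index the swivel mask-drying stand to its next hole

### The arm

A 6-joint arm with a two-finger parallel gripper is mounted at the origin on the work surface. World frame = base frame: x ahead of the robot, y to its left, z up, the work surface at z = 0. Lengths are in mm, angles in rad, forces in N, time in s.
With the tool pointing down it reaches from about 350 to 775 mm from the base axis. Payload 7.3 kg.
Tool frame: the origin (TCP) lies midway between the tips of the shut fingers; the grasp point (between the pads) lies 19 mm behind it; z points along the fingers, y is the line along which they close (so a half turn about z gives the same grasp; the last joint's range is limited). The gripper opens to 92 mm and grips with 3 to 60 N. Pads are 19 mm wide; open, the fingers measure 130 mm over their backs; the gripper's body (75 mm by 190 mm) begins 47 mm behind the grasp point.
Start: joints at [1.08, 0.342, 1.524, -0, 1.275, -0.146], TCP at [177.441, 494.125, 226.741] pointing down, gripper open.
Joint ranges: [-2.53, 2.53], [-0.77, 2.02], [0.04, 2.7], [-1, 4.14], [0.28, 2.66], [-3.11, 3.11]. Speed limits (rad/s): [2.57, 2.57, 3.14, 3.14, 3.14, 3.14].

### API

Orientations are given as a rotation vector (axis times angle).
In Python, from workcell import robot gives the robot as it stands. The module is installed in compiled form; this text tells all that it offers.
- The arm moves only by the tool play_rows, never from a script. Its argument "series" is a list of rows, each a list of 7 numbers: the shift along the world's x, y, z in cm, then the turn, a rotation vector about the world's x, y, z in degrees, then the opening, from 0 (shut) to 1 (fully open). A call has 1 to 20 rows; each row shifts and turns the commanded pose from where the row before left it; what a row does not reach is not made up. A row lasts 1/8 s, in which the tool goes at most 62.5 mm and 10.7 degrees, less where a joint would pass 70% of its speed; a pose out of reach is approached as far as the arm can. A call with a gripper value outside its range is refused whole. The fingers move at their own pace and stop on an object; the grip force is fixed at half the most. Time passes only in rows, so rows that do not move let the fingers close. It gives the time, the measured TCP pose, the force, the opening and the grip force at its end, in the units of the state.
- robot.sense(): the state, without advancing time (a new reading comes with each control period).
- robot.get_image(name): name is "side" or "top" or "wrist"; returns a dict with "img" (420x560x3 uint8, red, green, blue), "fx", "fy", "cx", "cy" (pixels), "rvec" (rotation vector, rad) and "tvec" (3), from world to camera coordinates, as OpenCV has them; the wrist camera has in their place "tool_from_camera" (4x4, takes a point from camera to tool coordinates, whose origin is the TCP and whose axes are the flange's). Camera axes: x right, y down, z forward; pixel columns grow to the right and rows downward; lengths in mm; the calibration is good to about 2 mm. A picture is of the moment at which its call begins: read the wrist's pose just before it. There is no depth.
- robot.finish_job(): hands the job in; it is judged then, once.
Trained networks look in a picture, given as the dict that the camera call returned (one of the last four; its "shot" number tells which), for a name from the list of things; names that differ only in an ending like _2 or _b are one class to them, and where a whole thing is asked for, a point or a joint stands for the part that bears it (a point fixed in the world has none). Each returns a list of dicts, best first, with "conf" (0 to 1); they miss things now and then, are a little off and sometimes report something else, mostly with a low value. They report only what shows in the picture. A call takes as long as a camera call.
- robot.regions_of(name, picture): "region" (420x560 bool, what is visible of it) and "box" ([left, top, right, bottom] in pixels, round what is visible of it).
- robot.spot_point(name, picture): "pixel" ([row, column] in pixels: a listed point, or the origin of a listed thing).
The state is a dict: "t": time; "joint_positions": joint angles; "joint_vel": joint speeds; "effort": joint torques, N m; "eef_pos": TCP position; "orientation": TCP orientation; "contact_force": force on the tool from outside, world axes, zero at the start; "torque": the same for the moment, N m; "finger_gap": finger opening in mm; "grasp_force": force on a finger pad.
Only numpy, scipy, OpenCV 4.12 (cv2) and the standard library are available. Lean on these libraries where they do the work, as an engineer would, in place of code of your own. Each camera call takes 0.05 s, during which the arm holds its last target. There are 200 camera calls.

### The job

The swivel stand that dries the dive mask is locked by a spring pin. Draw the pin up by its knob, swing the arm so that the tray with the mask turns towards the side where the hinged mask case stands, and let the pin drop fully home in the first hole it meets on that side, then let go. Feel for the hole: never force the arm while the pin sits in a hole, keep the mask in its tray and leave everything else where it is.

Things in the scene. Friction and masses are not known exactly. Their poses are not given: they have to be found in the camera images.
- stand: fixed round teak base of the swivel stand, 250 mm across, 30 mm thick; origin at the centre of its underside, on the vertical swivel axis; x points along the home position of the arm from the pivot to the tray (away from the robot, give or take 20 degrees), y to the left of that, z up
- home_hole (a point): middle of the home hole, on the robot's side of the stand, at the top of a steel track: 26 mm wide, 95 mm radius, 40 mm above the table, smooth between its square holes of 11 mm side (one 0.3 mm step). Either side has its own adjustable piece of track: first hole 30 to 50 degrees from home, not measured more exactly; a second, wrong one 26 degrees beyond it
- swing (a joint): turn of the arm about the vertical axis, rad: 0 home, positive anticlockwise from above (tray to the stand's +y, knob to its -y), stops at 1.36 either way. Aluminium bar 26 mm wide, top 58 mm above the table; at one end, 95 mm from the axis, the pin's housing, 30 mm across, top at 70 mm; pivot cap 44 mm across, top at 76 mm. Takes 2 N at the knob, about 4 N with the pin dragging
- pin (a joint): lift of the spring pin, m: 0 fully home in a hole, 0.008 tip resting on the track, 0.014 upper stop. The spring pushes down with 6 N at 0, 10 N at the stop (plus 0.6 N weight). The pin is 8 mm thick, round-ended, 1.5 mm play either way in a hole; let down on the track, it drops in by itself, and locks the arm, when the arm carries it over a hole
- knob (a point): centre of the pin's black knob, an upright plain cylinder of 24 mm diameter and 32 mm height, which goes from 21 mm below to 11 mm above this point; 94 mm above the table with the pin home; rises with the pin, swings with the arm at 95 mm radius
- tray (a point): middle of the inner floor of the arm's open wooden tray (120 x 190 x 24 mm outside, walls 5 mm), 140 mm from the swivel axis on the side opposite the knob, 63 mm above the table
- mask: dive mask, 90 x 165 x 46 mm, lies loose in the tray with its two lenses up; origin at the centre of its underside
- case: loose hard plastic mask case, closed, 130 x 200 x 98 mm, with a latch on the front and two hinges behind; stands to the left or to the right of the stand; origin at the centre of its underside. It tells to which side the tray must turn
- basket: loose slatted wooden basket, open, 140 x 190 x 70 mm, on the other side; origin at the centre of its underside
- snorkel: snorkel tube lying on the table, 24 mm thick, 380 mm long with a bent mouthpiece end; origin under the tube's middle
- carabiner: steel carabiner lying flat, 85 x 50 x 10 mm; origin at its centre on the table
- spray: small round bottle, standing, 36 mm across, 100 mm high; origin at the centre of its underside
- shell: conical sea shell, 72 mm across, 46 mm high; origin at the centre of its underside
- torch: dive torch lying on its side, 125 mm long, 42 mm thick at the head; origin under its middle

How it is judged:
By the outcome, as a careful person would: the job done as asked, in the order asked, and still so for the second after the job is handed in, with the robot touching nothing.
It also fails if it takes over 38 s, if anything falls off the work surface, if the arm or the gripper's body presses on something with over 40 N, if the wrist force passes 120 N, or if a joint passes its speed limit or range.

## Working session

There is one attempt and no reset: what is moved stays moved. The work goes in short steps, Python scripts to look and compute and a tool call to move; the robot and the scene stay as the last step left them, time stands still between calls to the robot, and variables do not carry over. Pictures are saved under pics/ and viewed, at most 10 in all, crops included, and the job is handed in when it is done.

Besides the shell and the picture viewer there is one more tool, called after "Call:" by a JSON object that holds its "fn" and its "kwargs", one argument or row to a line. play_rows: Moves the arm, as the interface text tells. Its arguments: {"type":"object","properties":{"series":{"type":"array"}},"required":["series"]}

```bash
mkdir -p pics; cat > h.py <<'E'
import numpy as np, cv2
from workcell import robot
def ray(p,px):
    R=cv2.Rodrigues(np.array(p["rvec"],float))[0]; t=np.array(p["tvec"],float).ravel()
    d=R.T@np.array([(px[1]-p["cx"])/p["fx"],(px[0]-p["cy"])/p["fy"],1.]); return -R.T@t,d
def atz(p,px,z):
    c,d=ray(p,px); return c+d*(z-c[2])/d[2]
def tri(a,b):
    A=np.zeros((3,3));B=np.zeros(3)
    for c,d in (a,b):
        d=d/np.linalg.norm(d);M=np.eye(3)-np.outer(d,d);A+=M;B+=M@c
    return np.linalg.solve(A,B)
E
cat > m.py <<'E'
from h import *
np.set_printoptions(precision=1,suppress=True)
P={n:robot.get_image(n) for n in("top","side")}
cv2.imwrite("pics/a.png",np.hstack([P["top"]["img"],P["side"]["img"]])[:,:,::-1][:, :] if 0 else P["top"]["img"][:,:,::-1])
cv2.imwrite("pics/b.png",P["side"]["img"][:,:,::-1])
Z=dict(stand=0,home_hole=40,knob=94,tray=63,mask=63,case=0,basket=0,snorkel=0,carabiner=0,spray=0,shell=0,torch=0)
for n,z in Z.items():
    r={}
    for k in P:
        s=robot.spot_point(n,P[k])
        if s: r[k]=s[0]["pixel"]; print(n,k,round(s[0]["conf"],2),np.array(r[k]),atz(P[k],r[k],z))
    if len(r)==2: print("   tri",tri(*[ray(P[k],r[k]) for k in r]))
s=robot.sense();print(s["t"],s["contact_force"],s["orientation"],s["finger_gap"])
E
python3 m.py
```

```text
stand top 0.84 [198.8 277.7] [589.  -16.3   0. ]
stand side 0.66 [224.  299.1] [594.    0.4   0. ]
   tri [583.6 -15.4  15.2]
home_hole top 0.86 [229.6 278.4] [493.6  -8.5  40. ]
knob top 0.4 [220.8 279.4] [506.  -12.5  94. ]
knob side 0.52 [212.3 280.2] [505.3 -11.8  94. ]
   tri [505.5 -12.3  94.4]
tray top 0.91 [141.5 275.9] [734.9 -26.8  63. ]
tray side 0.96 [199.8 339.7] [742.2 -30.9  63. ]
   tri [739.6 -28.6  60.9]
mask top 0.88 [144.2 277.8] [726.4 -31.2  63. ]
mask side 0.61 [202.4 338.7] [729.4 -41.   63. ]
   tri [732.9 -32.9  55.3]
case top 0.83 [232.7  85.8] [547.9 522.7   0. ]
case side 0.56 [164.  214.4] [540.  504.5   0. ]
   tri [552.6 530.9 -17.8]
basket top 0.64 [184.2 445.7] [ 581.7 -495.1    0. ]
basket side 0.85 [316.9 398.3] [ 577.4 -495.8    0. ]
   tri [ 580.7 -495.    -1.9]
snorkel top 0.69 [184.4 371.5] [ 603.2 -285.8    0. ]
carabiner top 0.78 [268.8 185.7] [419.8 251.9   0. ]
carabiner side 0.49 [200.9 211.4] [408.1 285.6   0. ]
   tri [406.1 252.5  21.6]
spray top 0.81 [299.8 180.3] [339.4 270.3   0. ]
spray side 0.55 [207.3 194.6] [339.5 283.6   0. ]
   tri [336.4 269.3   9.9]
shell top 0.93 [281.1 370.7] [ 335.5 -240.9    0. ]
shell side 0.87 [294.6 276.8] [ 342.1 -235.1    0. ]
   tri [ 336.8 -240.1    6.9]
torch top 0.8 [192.2 177.7] [637.9 263.7   0. ]
torch side 0.58 [181.3 264. ] [638.1 289.9   0. ]
   tri [625.8 260.7  21.9]
1.3 [-0.8 -0.1  1.1] [0.5 3.1 0. ] 91.64080667485571
```

View pics/a.png

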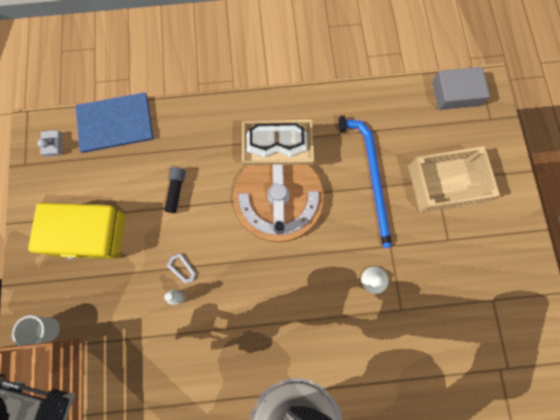

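View pics/b.png

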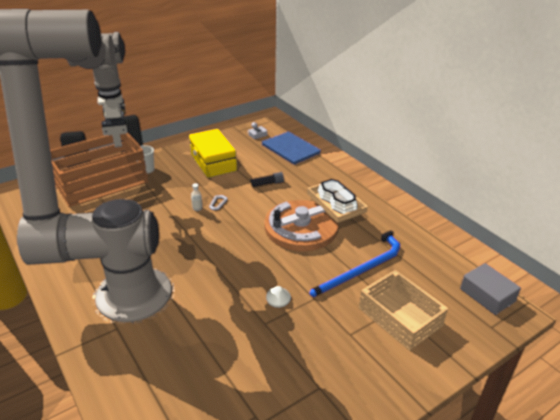

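The top and side views agree. The yellow case is on the left (+y), at about row 230, column 77 in the top view, so the tray must turn +y and the knob -y. The knob is the black dot at about (227, 279) in the top view, and holes are visible along the track arc. I'll move above it for a closer look.

Call:
{"fn": "play_rows", "kwargs": {
  "series": [
    [2.7,-4.6,0.2,0,0,1.3,1],
    [2.7,-4.6,0.2,0,0,1.3,1],
    [2.7,-4.6,0.2,0,0,1.3,1],
    [2.7,-4.6,0.2,0,0,1.3,1],
    [2.7,-4.6,0.2,0,0,1.3,1],
    [2.7,-4.6,0.2,0,0,1.3,1],
    [2.7,-4.6,0.2,0,0,1.3,1],
    [2.7,-4.6,0.2,0,0,1.3,1],
    [2.7,-4.6,0.2,0,0,1.3,1],
    [2.7,-4.6,0.2,0,0,1.3,1],
    [2.7,-4.6,0.2,0,0,1.3,1],
    [0,0,0,0,0,0,1]
  ]
}}

```text
t: 2.8
eef_pos: [475.8, -14.7, 248.5]
orientation: [0.156, 3.137, -0.001]
contact_force: [0.5, -0.1, -0.4]
finger_gap: 91.8
grasp_force: 0.0
```

```bash
cat >> h.py <<'E'
def wrist():
    s=robot.sense(); p=robot.get_image("wrist")
    T=np.eye(4);T[:3,:3]=cv2.Rodrigues(np.array(s["orientation"],float))[0];T[:3,3]=s["eef_pos"]
    W=np.linalg.inv(T@np.array(p["tool_from_camera"]))
    p["rvec"]=cv2.Rodrigues(W[:3,:3])[0];p["tvec"]=W[:3,3]
    return p
E
cat > w.py <<'E'
from h import *
import sys
np.set_printoptions(precision=1,suppress=True)
p=wrist(); cv2.imwrite(sys.argv[1],p["img"][:,:,::-1])
print(np.array(p["tool_from_camera"]))
for n,z in dict(knob=94,home_hole=40,tray=63).items():
    for s in robot.spot_point(n,p)[:1]: print(n,s["conf"],np.array(s["pixel"]),atz(p,s["pixel"],z))
for n,z in dict(knob=105).items():
    for r in robot.regions_of(n,p)[:1]: print(n,r["conf"],r["box"])
s=robot.sense();print(s["t"],s["eef_pos"],s["orientation"],s["contact_force"],s["joint_positions"])
E
python3 w.py pics/w1.png
```

```text
[[  -0.    -1.    -0.3   68.4]
 [   1.    -0.    -0.    -0.7]
 [  -0.    -0.3    1.  -157.7]
 [   0.     0.     0.     1. ]]
knob 0.86 [215.3 287.5] [496.3 -11.2  94. ]
home_hole 0.6 [203.8 288. ] [497.   -9.7  40. ]
knob 0.94 [276.1, 201.5, 304.0, 227.6]
3.05 [473.9 -10.8 248.8] [-0.1 -3.1 -0. ] [ 0.6 -0.5  0.3] [-0.2  0.2  1.6  0.   1.3 -1.7]
```

View pics/w1.png

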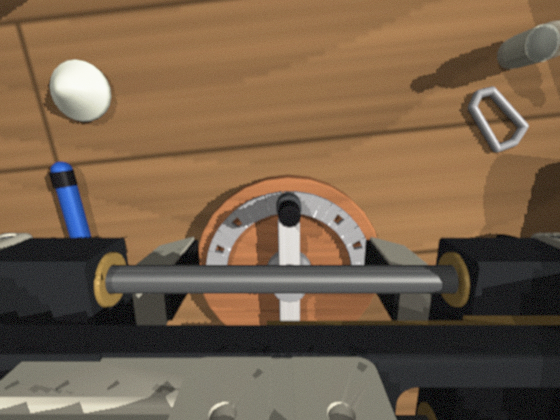

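The wrist view has image right = +y. The knob is at (210, 289). On the left (-y) the holes are at about (225, 238) and (250, 219), on the right at about (219, 340) and (246, 357). I'll measure their angles with the arm settled.

```bash
cat > w2.py <<'E'
from h import *
np.set_printoptions(precision=1,suppress=True)
p=wrist(); t=robot.get_image("top")
k=[robot.spot_point("knob",p)[0],robot.regions_of("knob",p)[0]]
print("knob",k[0]["conf"],np.array(k[0]["pixel"]),atz(p,k[0]["pixel"],94),k[1]["box"])
for pic in(t,):
    r=robot.regions_of("knob",pic)
    for q in r[:2]: print("top knob",q["conf"],q["box"])
g=p["img"]
# orthorectify plane z=40 : 2 px/mm, x 430..700 , y -150..120 ; up = -x
def rect(pic,z,x0,x1,y0,y1,s):
    R=cv2.Rodrigues(np.array(pic["rvec"],float))[0];tt=np.array(pic["tvec"],float).ravel()
    xs=np.arange(x0,x1,1/s);ys=np.arange(y0,y1,1/s);X,Y=np.meshgrid(xs,ys,indexing="ij")
    C=np.stack([X,Y,np.full_like(X,z)],-1)@R.T+tt
    return cv2.remap(pic["img"],(C[...,0]/C[...,2]*pic["fx"]+pic["cx"]).astype(np.float32),(C[...,1]/C[...,2]*pic["fy"]+pic["cy"]).astype(np.float32),cv2.INTER_CUBIC)
a=rect(p,40,470,620,-140,110,3)
cv2.imwrite("pics/w2.png",a[:,:,::-1])
s=robot.sense();print(s["t"],s["eef_pos"],s["orientation"])
E
python3 w2.py
```

```text
knob 0.96 [219.9 283.8] [499.1 -11.4  94. ] [272.9, 202.3, 296.9, 229.0]
3.3 [474.3 -11.2 248.9] [0.1 3.1 0. ]
```

View pics/w2.png

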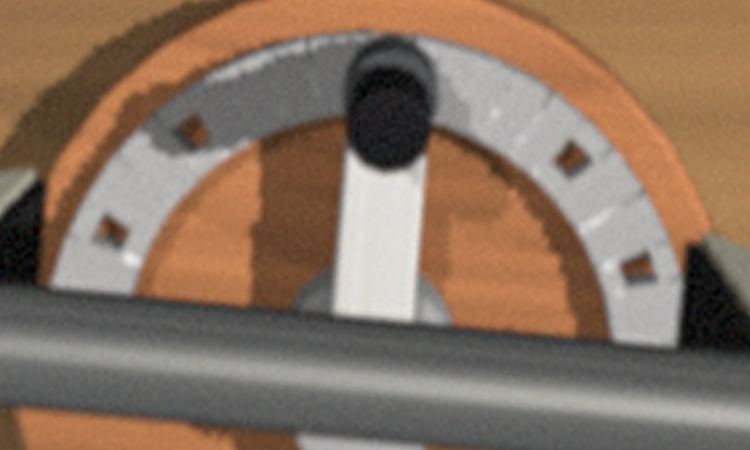

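```bash
cat > k.py <<'E'
from h import *
np.set_printoptions(precision=1,suppress=True)
p=wrist()
r=robot.regions_of("knob",p)[0]; g=p["img"].astype(float).max(2)
l,t,rr,b=[int(round(v)) for v in r["box"]]
m=((g<55)*255).astype(np.uint8); m[:, :l-5]=0;m[:,rr+5:]=0;m[:t-8]=0;m[b+8:]=0
print(r["box"]); 
for row in range(t-4,b+6): 
    c=np.where(m[row])[0]; print(row,(c.min(),c.max()) if len(c) else None,end="; ")
print()
mid=(r["box"][0]+r["box"][2])/2
print("max edge@105",atz(p,[r["box"][3],mid],105),"min edge@73",atz(p,[r["box"][1],mid],73),"L/R",atz(p,[(b-9),r["box"][0]],105),atz(p,[(b-9),r["box"][2]],105))
h=np.array([[513.3,-76.3],[546.7,-102.7],[522.7,50.7],[559,72.7]])
from scipy.optimize import least_squares
c=least_squares(lambda c:np.hypot(*(h-c).T)-95,[589,-17]);print(c.x,c.fun,np.degrees(np.arctan2(*(h-c.x).T[::-1]))%360)
print(robot.sense()["eef_pos"])
E
python3 k.py
```

```text
Traceback (most recent call last):
  File "k.py", line 4, in <module>
    r=robot.regions_of("knob",p)[0]; g=p["img"].astype(float).max(2)
      ~~~~~~~~~~~~~~~~~~~~~~~~~~^^^
IndexError: list index out of range
```

```bash
sed -i 's/^r=robot.*; g=/r={"box":[272.9, 202.3, 296.9, 229.0]}; g=/' k.py; python3 k.py
```

```text
[272.9, 202.3, 296.9, 229.0]
198 (np.int64(277), np.int64(278)); 199 (np.int64(276), np.int64(278)); 200 (np.int64(276), np.int64(276)); 201 (np.int64(275), np.int64(285)); 202 (np.int64(275), np.int64(290)); 203 (np.int64(275), np.int64(291)); 204 (np.int64(274), np.int64(292)); 205 (np.int64(274), np.int64(293)); 206 (np.int64(274), np.int64(294)); 207 (np.int64(275), np.int64(294)); 208 (np.int64(274), np.int64(295)); 209 (np.int64(275), np.int64(295)); 210 (np.int64(274), np.int64(296)); 211 (np.int64(274), np.int64(296)); 212 (np.int64(275), np.int64(296)); 213 (np.int64(275), np.int64(296)); 214 (np.int64(275), np.int64(296)); 215 (np.int64(275), np.int64(296)); 216 (np.int64(275), np.int64(296)); 217 (np.int64(276), np.int64(297)); 218 (np.int64(276), np.int64(296)); 219 (np.int64(276), np.int64(296)); 220 (np.int64(276), np.int64(295)); 221 (np.int64(276), np.int64(295)); 222 (np.int64(277), np.int64(295)); 223 (np.int64(278), np.int64(294)); 224 (np.int64(279), np.int64(293)); 225 (np.int64(280), np.int64(292)); 226 (np.int64(282), np.int64(291)); 227 (np.int64(285), np.int64(286)); 228 None; 229 None; 230 None; 231 None; 232 None; 233 None; 234 None; 
max edge@105 [506.2 -11.8 105. ] min edge@73 [485.5  -9.5  73. ] L/R [495.3 -23.2 105. ] [497.7   1.4 105. ]
[588.4 -17.7] [ 0.3 -0.3 -0.2  0. ] [218.  243.9 133.9 108. ]
[474.4 -11.6 248.8]
```

Call:
{"fn": "play_rows", "kwargs": {
  "series": [
    [0.5,0.03,-4.3,0,0,0,0.6],
    [0.5,0.03,-4.3,0,0,0,0.6],
    [0.5,0.03,-4.3,0,0,0,0.6],
    [0.46,0.03,-3.2,0,0,0,0.6],
    [0,0,-1.0,0,0,0,0.6],
    [0,0,0,0,0,0,0.6]
  ]
}}

```text
t: 4.2
eef_pos: [494.0, -10.7, 77.8]
orientation: [-0.149, -3.137, -0.0]
contact_force: [1.2, -1.0, -0.4]
finger_gap: 55.3
grasp_force: 0.0
```

```bash
python3 - <<'E'
from h import *
p=wrist(); cv2.imwrite("pics/c.png",p["img"][:,:,::-1])
s=robot.sense();print(s["t"],s["eef_pos"],s["orientation"],s["contact_force"],s["finger_gap"])
E
```

```text
4.25 [494.50580804 -10.75872148  78.58918333] [ 1.49437598e-01  3.13690613e+00 -6.31880626e-05] [ 0.02927316  0.34652792 -0.85485079] 55.21199187845779
```

View pics/c.png

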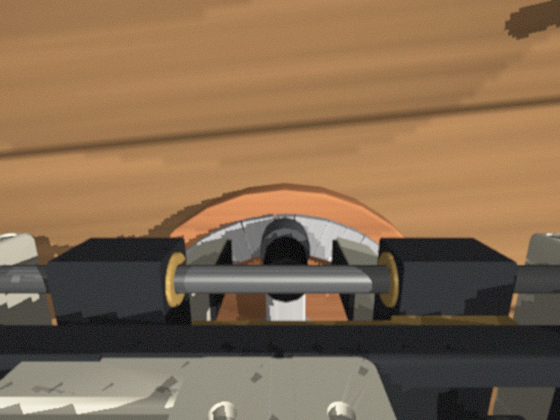

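The knob sits midway between the fingers (column 286, fingers at about 233 and 340). I'll close the gripper.

Call:
{"fn": "play_rows", "kwargs": {
  "series": [
    [0,0,0,0,0,0,0],
    [0,0,0,0,0,0,0],
    [0,0,0,0,0,0,0],
    [0,0,0,0,0,0,0],
    [0,0,0,0,0,0,0],
    [0,0,0,0,0,0,0]
  ]
}}

```text
t: 5.0
eef_pos: [494.2, -10.2, 78.1]
orientation: [0.149, 3.138, 0.001]
contact_force: [-0.9, 5.3, 5.7]
finger_gap: 23.7
grasp_force: 30.0
```

Call:
{"fn": "play_rows", "kwargs": {
  "series": [
    [0,0.05,0.2,0,0,0,0],
    [0,0,0.3,0,0,0,0],
    [0,0,0.3,0,0,0,0],
    [0,0,0.3,0,0,0,0],
    [0,0,0.1,0,0,0,0],
    [0,0,0,0,0,0,0]
  ]
}}

```text
t: 5.75
eef_pos: [494.0, -10.3, 89.7]
orientation: [0.15, 3.138, -0.0]
contact_force: [3.4, 1.1, -9.2]
finger_gap: 23.4
grasp_force: 30.0
```

Call:
{"fn": "play_rows", "kwargs": {
  "series": [
    [-0.02,-0.33,0,0,0,2,0],
    [-0.01,-0.5,0,0,0,3,0],
    [0.03,-0.66,0,0,0,4,0],
    [0.075,-0.655,0,0,0,4,0]
  ]
}}

```text
t: 6.25
eef_pos: [494.9, -31.8, 89.7]
orientation: [-0.21, 3.134, 0.0]
contact_force: [4.6, 2.0, -9.4]
finger_gap: 23.3
grasp_force: 30.0
```

Call:
{"fn": "play_rows", "kwargs": {
  "series": [
    [0.13,-0.65,0,0,0,4,0],
    [0.18,-0.64,0,0,0,4,0],
    [0.22,-0.625,0,0,0,4,0],
    [0.265,-0.61,0,0,0,4,0],
    [0.15,-0.3,0,0,0,2,0],
    [0.075,-0.145,0,0,0,1,0],
    [0,0,0,0,0,0,0]
  ]
}}

```text
t: 7.12
eef_pos: [504.8, -61.5, 89.6]
orientation: [0.721, -3.057, 0.0]
contact_force: [2.1, -1.1, -9.8]
finger_gap: 23.4
grasp_force: 30.0
```

Call:
{"fn": "play_rows", "kwargs": {
  "series": [
    [0,0,-0.15,0,0,0,0],
    [0,0,-0.1,0,0,0,0],
    [0,0,-0.05,0,0,0,0],
    [0,0,0,0,0,0,0]
  ]
}}

```text
t: 7.62
eef_pos: [504.8, -61.5, 86.7]
orientation: [0.721, -3.057, 0.0]
contact_force: [1.8, -2.5, -8.4]
finger_gap: 23.4
grasp_force: 30.0
```

```bash
python3 - <<'E'
from h import *
p=wrist(); cv2.imwrite("pics/d.png",cv2.resize(p["img"][150:330,160:420,::-1],None,fx=3,fy=3,interpolation=cv2.INTER_CUBIC))
s=robot.sense();print(s["t"],s["eef_pos"],s["contact_force"])
E
```

```text
7.675 [504.83642991 -61.44154055  86.68951481] [ 2.10792445 -2.28574135 -9.98643926]
```

View pics/d.png

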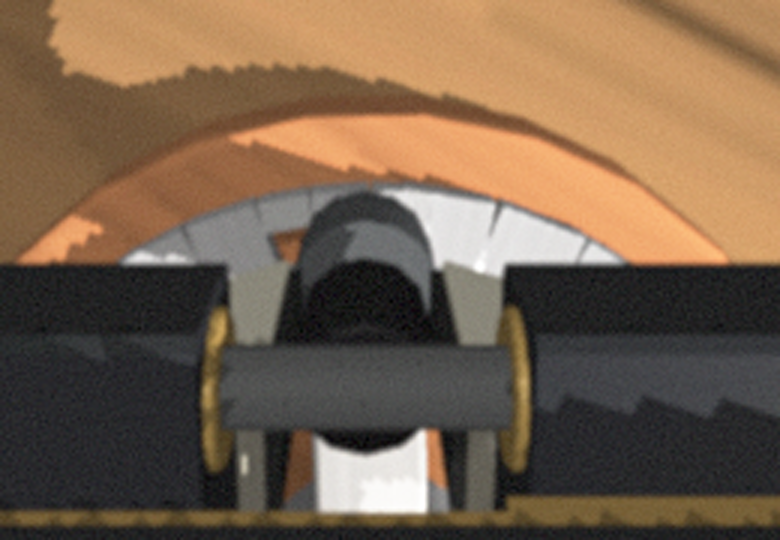

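The hole is just ahead in the swing direction, at about (245, 285) in the crop, and still clear of the housing. I'll lower the pin the rest of the way to the track.

Call:
{"fn": "play_rows", "kwargs": {
  "series": [
    [0,0,-0.05,0,0,0,0],
    [0,0,-0.05,0,0,0,0],
    [0,0,0,0,0,0,0]
  ]
}}

```text
t: 8.05
eef_pos: [504.9, -61.4, 86.0]
orientation: [0.721, -3.058, 0.0]
contact_force: [-1.2, -3.5, -3.5]
finger_gap: 23.4
grasp_force: 30.0
```

Call:
{"fn": "play_rows", "kwargs": {
  "series": [
    [0,0,0,0,0,0,0.3],
    [0,0,0,0,0,0,0.3],
    [0,0,-0.2,0,0,0,0.3],
    [0,0,-0.2,0,0,0,0.3],
    [0,0,0,0,0,0,0.3]
  ]
}}

```text
t: 8.68
eef_pos: [504.9, -61.2, 81.5]
orientation: [0.721, -3.057, -0.001]
contact_force: [-0.6, -0.3, 0.5]
finger_gap: 27.9
grasp_force: 0.0
```

Call:
{"fn": "play_rows", "kwargs": {
  "series": [
    [0.15,-0.29,0,0,0,2,0.3],
    [0.17,-0.285,0,0,0,2,0.3],
    [0.18,-0.28,0,0,0,2,0.3]
  ]
}}

```text
t: 9.05
eef_pos: [509.3, -68.9, 81.5]
orientation: [0.881, -3.014, -0.004]
contact_force: [-2.6, 6.8, 1.0]
finger_gap: 27.6
grasp_force: 3.4
```

Call:
{"fn": "play_rows", "kwargs": {
  "series": [
    [0.09,-0.135,0,0,0,1,0.3],
    [0.095,-0.135,0,0,0,1,0.3]
  ]
}}

```text
t: 9.3
eef_pos: [511.2, -71.7, 81.5]
orientation: [0.933, -2.999, -0.003]
contact_force: [-1.7, 1.7, -0.6]
finger_gap: 27.5
grasp_force: 0.7
```

Call:
{"fn": "play_rows", "kwargs": {
  "series": [
    [0.1,-0.135,0,0,0,1,0.3],
    [0,0,0,0,0,0,0.3]
  ]
}}

```text
t: 9.55
eef_pos: [513.3, -74.4, 81.9]
orientation: [-0.959, 2.991, -0.001]
contact_force: [0.1, 0.4, -0.6]
finger_gap: 27.4
grasp_force: 0.0
```

Call:
{"fn": "play_rows", "kwargs": {
  "series": [
    [0.1,-0.13,0,0,0,1,0.3],
    [0,0,0,0,0,0,0.3]
  ]
}}

```text
t: 9.8
eef_pos: [514.2, -75.5, 81.9]
orientation: [-0.985, 2.983, -0.001]
contact_force: [0.7, 0.6, 0.7]
finger_gap: 27.5
grasp_force: 0.0
```

```bash
python3 - <<'E'
from h import *
p=wrist(); cv2.imwrite("pics/e.png",cv2.resize(p["img"][150:330,160:420,::-1],None,fx=3,fy=3,interpolation=cv2.INTER_CUBIC))
s=robot.sense();print(s["t"],s["eef_pos"],s["contact_force"])
E
```

```text
9.85 [514.03380555 -75.42890384  81.83144338] [-0.66482782  0.79355992  0.21765361]
```

View pics/e.png

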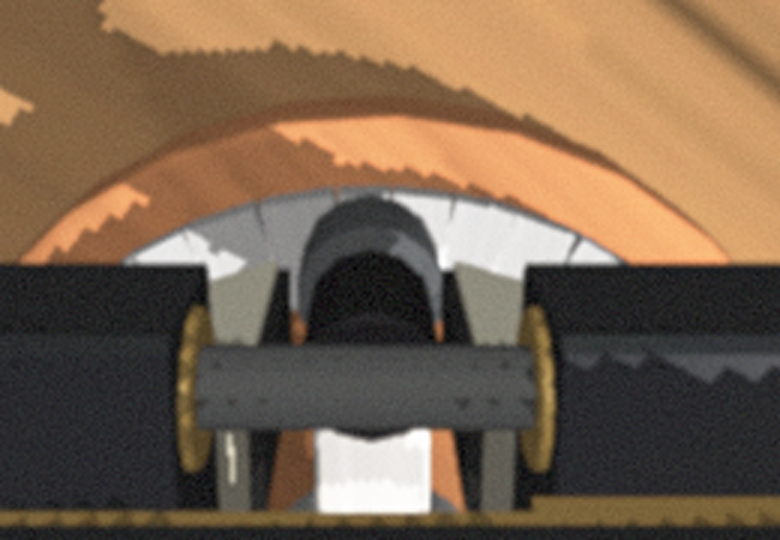

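```bash
python3 - <<'E'
from h import *
p=wrist()
R=cv2.Rodrigues(p["rvec"])[0]
s=robot.sense()
u=np.array([588.4,-17.7])
for ang in (216.5,217.3,218):
  a=np.radians(ang);d=np.array([np.cos(a),np.sin(a)]);k=u+95*d
  for zt in (105,109,113):
    ed=k-12*d   # edge towards the pivot
    c=R@np.array([*ed,zt])+p["tvec"]; w=[R@np.array([*(k+s*12*np.array([-d[1],d[0]])),zt])+p["tvec"] for s in(1,-1)]
    print(ang,zt,"row",round(c[1]/c[2]*p["fy"]+p["cy"],1),"cols",[round(v[0]/v[2]*p["fx"]+p["cx"],1) for v in w])
print("seen bottom row",150+437/3,"cols",160+303/3,160+436/3)
E
```

```text
216.5 105 row 297.0 cols [np.float64(261.4), np.float64(311.2)]
216.5 109 row 301.4 cols [np.float64(260.9), np.float64(312.0)]
216.5 113 row 306.1 cols [np.float64(260.3), np.float64(312.9)]
217.3 105 row 297.0 cols [np.float64(258.7), np.float64(308.5)]
217.3 109 row 301.5 cols [np.float64(258.1), np.float64(309.2)]
217.3 113 row 306.1 cols [np.float64(257.4), np.float64(310.0)]
218 105 row 297.1 cols [np.float64(256.3), np.float64(306.1)]
218 109 row 301.5 cols [np.float64(255.6), np.float64(306.7)]
218 113 row 306.2 cols [np.float64(254.9), np.float64(307.4)]
seen bottom row 295.66666666666663 cols 261.0 305.33333333333337
```

The knob's near edge shows at row 295.7. That matches a pin fully home (297) and not one riding on the track (306), and the contact force is about zero. I'll open and withdraw.

Call:
{"fn": "play_rows", "kwargs": {
  "series": [
    [0,0,0,0,0,0,0.5],
    [0,0,0,0,0,0,0.6],
    [0,0,1,0,0,0,0.6],
    [0,0,3,0,0,0,0.6],
    [0,0,5,0,0,0,0.6],
    [-0.5,0,5,0,0,0,0.6],
    [-2,0,3,0,0,0,0.6],
    [0,0,0,0,0,0,0.6],
    [0,0,0,0,0,0,0.6]
  ]
}}

```text
t: 11.02
eef_pos: [488.7, -75.1, 251.2]
orientation: [0.985, -2.983, -0.001]
contact_force: [-0.3, 0.1, -0.0]
finger_gap: 55.0
grasp_force: 0.0
```

```bash
python3 - <<'E'
from h import *
np.set_printoptions(precision=1,suppress=True)
p=wrist(); t=robot.get_image("top"); sd=robot.get_image("side")
for n,pic in(("w",p),("t",t),("s",sd)):
    q=robot.spot_point("knob",pic); r=robot.regions_of("knob",pic)
    print(n,[ (round(x["conf"],2),np.array(x["pixel"]),atz(pic,x["pixel"],94)) for x in q[:1]],[x["box"] for x in r[:1]])
cv2.imwrite("pics/f.png",np.hstack([cv2.resize(x,(400,300)) for x in (t["img"][90:300,140:420],sd["img"][120:330,200:480])])[:,:,::-1])
cv2.imwrite("pics/g.png",p["img"][:,:,::-1])
E
```

```text
w [] [[253.9, 203.8, 280.7, 226.3]]
t [(0.6, array([152.3, 241.6]), array([700.7,  67.8,  94. ]))] []
s [] [[289.9, 214.8, 301.2, 227.7]]
```

View pics/f.png

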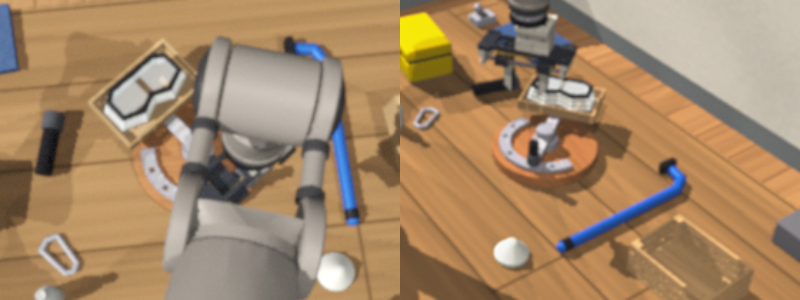

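View pics/g.png

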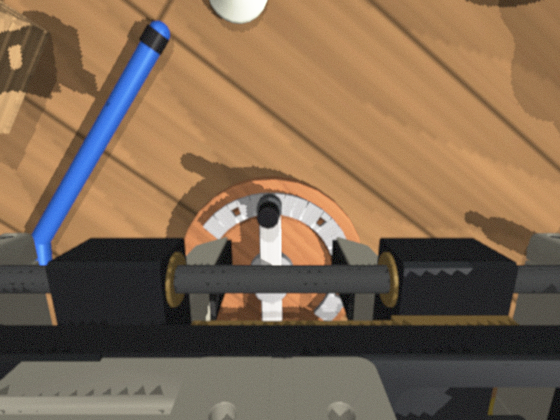

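The tray has turned towards the yellow case with the mask still in it. In the wrist view the second hole is still open on the left at (211, 236), and the home hole is open on the right at (221, 320). I'll check the pin height once more before handing in.

```bash
python3 - <<'E'
from h import *
p=wrist();R=cv2.Rodrigues(p["rvec"])[0]
g=p["img"].max(2); col=g[195:240,269]; print(col)
sd=robot.get_image("side");Rs=cv2.Rodrigues(np.array(sd["rvec"],float))[0]
u=np.array([588.4,-17.7]);a=np.radians(217.8);d=np.array([np.cos(a),np.sin(a)]);k=u+95*d
for dz in(0,8):
    pr=lambda R,t,f,q:((R@q+np.ravel(t))[1]/(R@q+np.ravel(t))[2]*f["fy"]+f["cy"])
    print(dz,"wrist bottom",pr(R,p["tvec"],p,np.array([*(k-12*d),105+dz])),"side top/bottom",pr(Rs,sd["tvec"],sd,np.array([*(k),105+dz])),pr(Rs,sd["tvec"],sd,np.array([*k,73+dz])))
E
```

```text
[ 41  57  72  97  95  89  52  25  24  16  14  24  26  37  44  46  42  41
  44  42  43  36  44  38  41  40  35  39  44  36  37  39  85 140 201 215
 223 218 223 221 220 219 221 221 220]
0 wrist bottom 228.17538307597488 side top/bottom 218.82878078399514 226.801565584559
8 wrist bottom 230.62841356423144 side top/bottom 216.8071757002052 224.82522254904225
```

```bash
python3 -c "
from workcell import robot
print(robot.finish_job())"
```

```text
the job is handed in; nothing more can be done
None
```

The tray with the mask now faces the case on the left, with the pin fully home in the first hole on that side (about 42° from home by the camera). The gripper is clear, and the job was handed in at about 11 s of the 38 s allowed.

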